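# Lift a bun off the cooling rack with tongs and hold it over the bowl

## Robot

A 6-joint arm with a two-finger parallel gripper is mounted at the origin on the work surface. World frame = base frame: x ahead of the robot, y to its left, z up, the work surface at z = 0. Lengths are in mm, angles in rad, forces in N, time in s.
With the tool pointing down it reaches from about 350 to 950 mm from the base axis. Payload 17.4 kg.
Tool frame: the origin (TCP) lies midway between the tips of the shut fingers; the grasp point (between the pads) lies 19 mm behind it; z points along the fingers, x is the direction in which the jaws open and shut, and the axes are right-handed (so a half turn about z gives the same grasp; the last joint's range is limited). The gripper opens to 93 mm and grips with 3 to 60 N. Pads are 15 mm wide; open, the fingers measure 128 mm over their backs; the gripper's body (75 mm by 188 mm) begins 65 mm behind the grasp point.
Start: joints at [-1.202, 0.116, 1.442, -0, 1.584, -0.038], TCP at [267.07, -619.924, 218.646] pointing down, gripper open.
Joint ranges: [-2.83, 2.83], [-0.83, 2.19], [0.07, 2.5], [-1.14, 4.28], [0.01, 3], [-2.97, 2.97]. Speed limits (rad/s): [1.89, 1.89, 2.22, 3.14, 3.14, 3.14].

## Interface

Orientations are given as a 3x3 rotation matrix whose columns are the frame's x, y, z axes.
In Python, from cell import observe, grab_frame, camera_model, close_job, look_for, silhouettes gives the robot as it stands.
- The arm moves only by the shell command python3 -m inch 'ROWS'. ROWS is JSON, a list that holds one entry, the list of rows, each a list of 5 numbers: the opening, from 0 (shut) to 1 (fully open), then the shift along the tool's x, y, z scaled (see below), then the turn about the tool's z scaled (see below). A call has 1 to 10 rows; each row shifts and turns the pose as measured when the row begins, along the tool's axes as they then stand; what a row does not reach is not made up. The controller multiplies each number of a shift by 25 cm and each number of a turn by pi rad. A row lasts 1/10 s, in which the tool goes at most 50 mm and 8.59 degrees, less where a joint would pass 70% of its speed; a pose out of reach is approached as far as the arm can. A call with a number of a shift or a turn outside -1 to 1 is refused whole. A call with a gripper value outside its range is refused whole. The fingers move at their own pace and stop on an object; the grip force is fixed at half the most. Time passes only in rows, so rows that do not move let the fingers close. It gives the time, the measured TCP pose, the force and the opening at its end, in the units of the state.
- observe(): the state, without advancing time (a new reading comes with each control period).
- grab_frame(name): name is "side" or "top"; returns the picture (420x560x3 uint8, red, green, blue); there is no depth.
- camera_model(name): a dict with "mtx" (3x3 intrinsics, pixels), "k1" (the pictures are not rectified: a ray, as slopes to the right and down, at radius r is drawn at 1 + k1 r^2 times it, then the intrinsics apply), "rvec" (rotation vector, rad) and "tvec" (3), from world to camera coordinates, as OpenCV has them. Camera axes: x right, y down, z forward; pixel columns grow to the right and rows downward; lengths in mm; the calibration is good to about 2 mm. A picture is of the moment at which its call begins. camera_model takes no time and is no camera call.
- close_job(): hands the job in, once; it reports no verdict.
Trained networks look in the newest picture that a camera, given by its name, has taken for a name from the list of things; names that differ only in an ending like _2 or _b are one class to them, and where a whole thing is asked for, a point or a joint stands for the part that bears it (a point fixed in the world has none). Each returns a list of dicts, best first, with "score" (0 to 1); they miss things now and then, are a little off and sometimes report something else, mostly with a low value. They report only what shows in the picture. A call takes as long as a camera call. They do not tell look-alikes from the thing itself.
- look_for(camera, label): "box" ([centre column, centre row, width, height] in pixels, round what is visible of it).
- silhouettes(camera, label): "mask" (420x560 bool, what is visible of it) and "box" ([centre column, centre row, width, height] in pixels, round what is visible of it).
The state is a dict: "time": time; "q": joint angles; "qvel": joint speeds; "joint_torque": joint torques, N m; "tool_pos": TCP position; "tcp_rot": TCP orientation; "wrist_force": force on the tool from outside, world axes, zero at the start; "moment": the same for the moment, N m; "finger_gap": finger opening in mm.
Only numpy, scipy, OpenCV 4.12 (cv2) and the standard library are available. Lean on these libraries where they do the work, as an engineer would, in place of code of your own. Each camera call takes 0.05 s, during which the arm holds its last target.

## Task

Pick up the kitchen tongs, take the round bun off the wire cooling rack with them, and finish still holding it in the tongs, right way up, over the middle of the orange bowl and clear above its rim, ready to be iced with the bowl catching the drips. Only the tongs may touch the bun, never the gripper itself. Leave the bowl, the long roll and everything else on the counter where they are.

Things in the scene. Friction and masses are not known exactly. Their poses are not given: they have to be found in the camera images.
- tongs_grip (a point): Where to hold the steel kitchen tongs lying on their side on the counter: mid-line between the arms, 120 mm from the hinge pin, 16 mm above the counter (half-way up); 130 g, balanced within 10 mm of here. x: mid-line to the heads, y: across the arms (squeeze), z up. Here the arms carry black grip sleeves 70 mm long, 26 mm high (3 to 29 mm above the counter), 63 mm over their outsides at rest.
- tongs_arm (a joint): Closing angle of the tongs, rad: 0 open at rest (arms spread in a V, sleeves nearly parallel), 0.36 shut. A spring holds them open: squeezed at tongs_grip it takes about 6 N to start and 9 N round the bun; let go, they open and drop. Squeezed lightly, to 54 mm over the sleeves, they can be carried, with heads about 76 mm apart inside; closed on the bun the sleeves measure about 47 mm.
- tongs_heads (a point): Point between the two heads, on the mid-line, 108 mm ahead of tongs_grip, same height and axes. Each head is a plate cupped inwards, 32 mm high, 40 mm long (20 mm behind to 20 mm ahead of here), 3 mm thick. At rest they stand 93 mm apart inside, about 100 mm outside. From the pin, the tongs are 250 mm long, with a 29 mm hanging ring behind it.
- bun_center (a point): The centre of the round bun (golden crust, 62 mm across, 46 mm high, domed top, flat underside, widest 12 to 26 mm above its underside, about 55 g); the point is 23 mm above its underside, z points up through its top. It sits on the rack.
- roll_center (a point): The centre of the long roll (same crust, 120 mm long along its x, 46 mm wide, 40 mm high), on the rack beside the bun, about 135 mm from it centre to centre; to be left alone.
- rack_top (a point): The middle of the top of the wire cooling rack (fixed), 25 mm above the counter. The rack is 285 mm along its x and 185 mm along its y; bun and roll sit side by side along its x, the roll lying roughly along its y, so that its y direction runs free past each of them.
- bowl_rim (a point): The centre of the mouth of the orange plastic bowl, 95 mm above the counter; the rim is 230 mm across. The bowl stands loose on the counter.
- paddle_center (a point): The steel mixer paddle lying flat on the counter beyond the rack, about 160 by 115 mm, 18 mm high; the point is the middle of its blade, 5 mm up. To be left alone.
- jar_center (a point): A glass jar with a lid, 76 mm across, 115 mm high, standing beyond the rack and bowl; the point is half-way up. To be left alone. (A heavy white utensil crock, 120 mm across and fixed, stands well to the far right of the tongs, utensils up to 310 mm high.)
Not all that is in view belongs to the job. There is more than one size of the part that bears bowl_rim; the job needs the smaller.

How it is judged:
By the outcome, as a careful person would: the job done as asked, in the order asked, and still so for the second after the job is handed in, while the arm keeps its last pose, push and grip.
It also fails if it takes over 38 s, if anything falls off the work surface, if the arm or the gripper's body presses on something with over 40 N, if the wrist force passes 120 N, or if a joint passes its speed limit or range.

## Working session

There is one attempt and no reset: what is moved stays moved. The work goes in short steps, Python scripts to look and compute and a shell command to move; the robot and the scene stay as the last step left them, time stands still between calls to the robot, and variables do not carry over. Pictures are saved under pics/ and viewed, and the job is handed in when it is done.

```bash
ls; mkdir -p pics
python3 - <<'E'
from cell import *
import cv2
for n in("side","top"):
    f=grab_frame(n); cv2.imwrite(f"pics/{n}0.png",f[:,:,::-1])
    print(n,camera_model(n))
print(observe())
E
```

```text
pics
side {'mtx': array([[429.3137912 ,   0.        , 281.40561996],
       [  0.        , 429.3137912 , 205.14908978],
       [  0.        ,   0.        ,   1.        ]]), 'k1': -0.03565163967992763, 'rvec': array([ 0.68278624, -2.41188198,  1.35752534]), 'tvec': array([ 558.91566813,  150.24068043, 1194.78714469])}
top {'mtx': array([[466.29273133,   0.        , 281.01926529],
       [  0.        , 466.29273133, 208.73670798],
       [  0.        ,   0.        ,   1.        ]]), 'k1': -0.042744178846338375, 'rvec': array([ 2.16068547, -2.18152741,  0.11835335]), 'tvec': array([ 134.45511593,  590.94551787, 1558.88236775])}
{'time': 0.1, 'q': array([-1.20176784e+00,  1.16439425e-01,  1.44217243e+00, -6.87432171e-06,
        1.58403008e+00, -3.77839169e-02]), 'qvel': array([ 0.00145002, -0.00119556, -0.00076252, -0.00066739,  0.00108405,
        0.0011432 ]), 'joint_torque': array([ 2.94612983e-03, -7.22898030e+01, -6.23860073e+01,  7.81564624e-02,
        2.28642341e-02, -5.10008556e-05]), 'tool_pos': array([ 267.02032762, -619.7400556 ,  217.99422946]), 'tcp_rot': array([[ 3.95683616e-01, -9.18386807e-01, -3.84897789e-04],
       [-9.18386289e-01, -3.95683802e-01,  9.76165225e-04],
       [-1.04879508e-03, -3.27677339e-05, -9.99999449e-01]]), 'wrist_force': array([-0.15297748, -0.33063241,  0.02168664]), 'moment': array([-0.00588716,  0.05689869,  0.05741787]), 'finger_gap': 93.30120277259519}
```

View pics/side0.png

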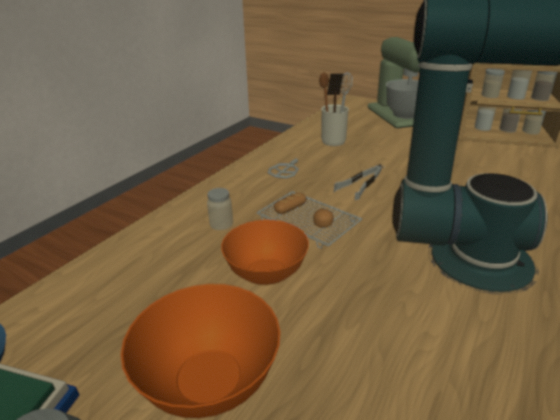

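View pics/top0.png

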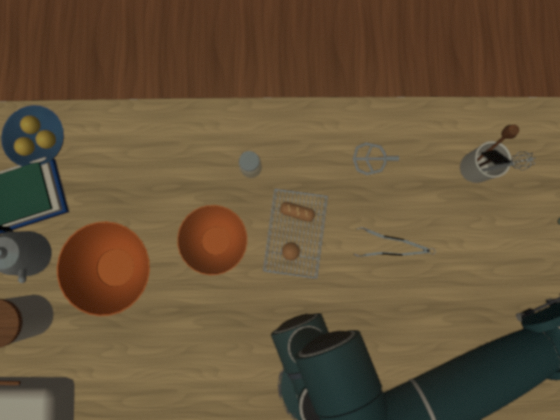

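Side view: the tongs are at about (360,180), the bun at (323,217), the roll at (290,203), the small bowl at (265,252) and the big bowl at (203,345). Top view: the tongs' pin is at (428,250) with the heads to the left near x=362. The bun is at (291,251), the roll at (297,211), the small bowl at (212,240) and the big bowl at (104,268).

```bash
cat > h.py <<'E'
import numpy as np, cv2
from cell import *
def cam(n):
    m=camera_model(n); R=cv2.Rodrigues(m['rvec'])[0]; return m['mtx'],m['k1'],R,np.array(m['tvec']).ravel()
def proj(n,P):
    K,k,R,t=cam(n); c=np.atleast_2d(P)@R.T+t; s=c[:,:2]/c[:,2:]; r2=(s**2).sum(1,keepdims=True)
    return s*(1+k*r2)*[K[0,0],K[1,1]]+K[:2,2]
def back(n,px,z):
    K,k,R,t=cam(n); px=np.atleast_2d(px).astype(float); d=(px-K[:2,2])/[K[0,0],K[1,1]]
    s=d.copy()
    for _ in range(10): s=d/(1+k*(s**2).sum(1,keepdims=True))
    ray=np.c_[s,np.ones(len(s))]@R; C=-R.T@t
    return C+ray*((z-C[2])/ray[:,2])[:,None]
E
python3 - <<'E'
from h import *
for n in("side","top"):
    f=grab_frame(n)
    y,x,h,w=(140,160,140,240) if n=="side" else (170,165,120,280)
    c=f[y:y+h,x:x+w,::-1]; s=800//w if n=="top" else 3
    s=2.8 if n=="top" else 3.3
    cv2.imwrite(f"pics/{n}crop.png",cv2.resize(c,None,fx=s,fy=s,interpolation=cv2.INTER_CUBIC))
np.set_printoptions(precision=1,suppress=True)
for n,zs in(("top",dict(tongs_grip=16,bun_center=48,roll_center=45,bowl_rim=95,rack_top=25,jar_center=115,paddle_center=5)),("side",dict(bun_center=48,tongs_grip=16,bowl_rim=95))):
    for l,z in zs.items():
        for d in silhouettes(n,l)[:3]:
            ys,xs=np.nonzero(d['mask']); 
            print(n,l,round(d['score'],2),np.array(d['box']),[xs.mean().round(1),ys.mean().round(1)],back(n,[xs.mean(),ys.mean()],z)[0],back(n,d['box'][:2],z)[0])
            if d['score']>.5: np.save(f"pics/{n}_{l}_{int(xs.mean())}.npy",d['mask'])
E
```

```text
top tongs_grip 0.87 [395.6 241.9  71.2  25.3] [np.float64(394.8), np.float64(243.9)] [ 468.8 -260.    16. ] [ 475.8 -262.9   16. ]
top bun_center 0.66 [289.9 250.1  14.9  22.1] [np.float64(290.9), np.float64(250.3)] [450.4  97.4  48. ] [451.2 100.6  48. ]
top roll_center 0.82 [297.6 211.5  34.7  18.6] [np.float64(297.5), np.float64(210.9)] [582.8  73.5  45. ] [580.8  73.   45. ]
top bowl_rim 0.93 [104.1 270.6  96.7  96.3] [np.float64(102.8), np.float64(268.1)] [397.5 708.8  95. ] [389.4 704.3  95. ]
top bowl_rim 0.69 [211.4 241.6  73.3  69.1] [np.float64(212.1), np.float64(239.5)] [487.1 353.8  95. ] [480.4 356.2  95. ]
top rack_top 0.9 [294.2 233.8  65.8  85.7] [np.float64(288.7), np.float64(238.2)] [491.9 103.7  25. ] [506.6  84.8  25. ]
top jar_center 0.7 [252.4 163.8  19.9  26.2] [np.float64(250.2), np.float64(163.8)] [731.6 228.3 115. ] [731.5 221.1 115. ]
top paddle_center 0.86 [374.4 160.   45.1  28.8] [np.float64(372.3), np.float64(158.4)] [ 769.7 -193.6    5. ] [ 763.8 -201.     5. ]
side bun_center 0.52 [321.5 217.9  21.7  19.7] [np.float64(323.2), np.float64(218.0)] [444.9 102.9  48. ] [449.5 105.1  48. ]
side tongs_grip 0.68 [356.9 183.2  46.5  33.4] [np.float64(360.1), np.float64(181.2)] [ 466.  -232.6   16. ] [ 469.8 -211.9   16. ]
side bowl_rim 0.6 [201.6 351.4 161.5 135.8] [np.float64(200.8), np.float64(349.3)] [397.9 704.9  95. ] [393.2 708.1  95. ]
side bowl_rim 0.56 [262.9 250.3  87.2  66.3] [np.float64(264.8), np.float64(250.9)] [468.1 381.4  95. ] [473.7 381.7  95. ]
```

View pics/topcrop.png

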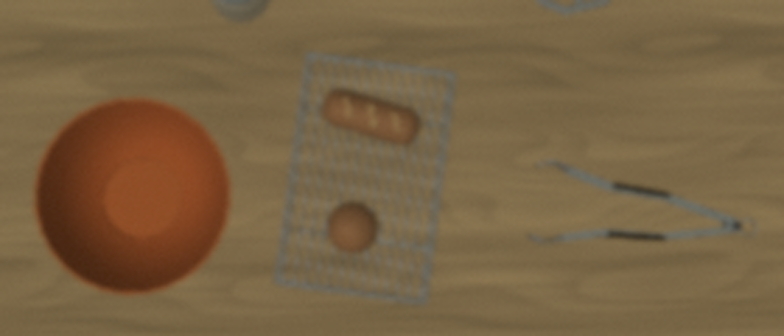

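View pics/sidecrop.png

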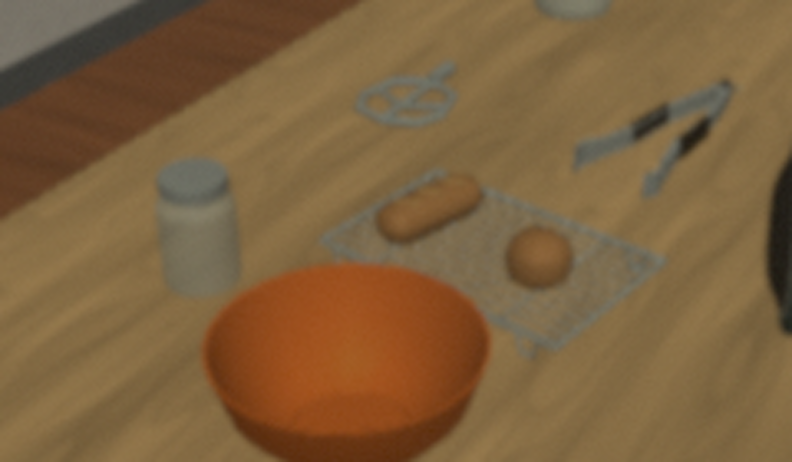

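The bowl detections are the small one, top (212,240), and the big one, top (104,268). By the rim size of 230 mm I want the small one, and I'll check that below. Only one thing looks like the tongs, and the bun (round, top 291,251) is clear from the roll (297,211). Next I'll measure everything precisely.

Run:
```python
from h import *
np.set_printoptions(precision=1,suppress=True)
f=grab_frame("top"); g=grab_frame("side")
def comp(img,mask,roi,lab,n,z,mn=8):
    x0,y0,x1,y1=roi; m=np.zeros(mask.shape,np.uint8); m[y0:y1,x0:x1]=mask[y0:y1,x0:x1]
    c,L,S,C=cv2.connectedComponentsWithStats(m)
    for i in range(1,c):
        if S[i,4]>=mn: print(lab,S[i],C[i],back(n,C[i],z)[0])
lum=f.astype(int).sum(2); 
comp(f,lum<190,(340,215,445,275),"topsleeve","top",27)
comp(g,g.astype(int).sum(2)<190,(325,155,390,205),"sidesleeve","side",20)
R,G,B=[f[...,i].astype(int) for i in range(3)]
comp(f,(R-B>45)&(R<175)&(G<115),(278,236,306,268),"bun","top",44,20)
comp(f,(R-B>45)&(R<175)&(G<115),(275,195,325,228),"roll","top",42,20)
o=(R-B>75)&(G<0.6*R)
comp(f,o,(60,200,260,330),"bowl","top",95,100)
for i in np.load("pics/top_bowl_rim_212.npy"),:
    ys,xs=np.nonzero(i); P=back("top",np.c_[xs,ys],95); print(P.min(0),P.max(0),np.ptp(P,axis=0))
# tongs zoom, both
for n,im,(x,y,w,h) in(("top",f,(350,220,90,44)),("side",g,(330,160,60,45)),("topbun",f,(260,180,75,105))):
    s=min(800/w,600/h); cv2.imwrite(f"pics/{n}z.png",cv2.resize(im[y:y+h,x:x+w,::-1],None,fx=s,fy=s,interpolation=cv2.INTER_NEAREST))
print(lum[240:262,392]) ; print(lum[228:245,394])
```

```text
topsleeve [390 237  10   2  11] [394.4 237.5] [ 490.3 -256.4   27. ]
topsleeve [383 253  18   2  20] [391.  253.8] [ 435.5 -243.    27. ]
sidesleeve [352 173  10   9  44] [356.6 176.9] [ 488.  -250.1   20. ]
sidesleeve [366 176   9  11  49] [369.9 181. ] [ 433.2 -244.5   20. ]
bun [281 238  18  25 245] [289.5 251.7] [446.  101.9  44. ]
roll [279 199  38  25 467] [296.4 212. ] [579.5  77.1  42. ]
bowl [ 191  206   55   63 2575] [218.3 235. ] [501.6 333.8  95. ]
bowl [  64  222   85   92 4390] [113.5 261. ] [420.1 674.2  95. ]
[375.9 240.6  95. ] [596.8 468.3  95. ] [220.9 227.7   0. ]
[306 312 317 315 318 315 315 315 310 310 313 315 290 208 161 212 279 299
 304 300 296 290]
[300 301 302 296 295 296 297 283 241 184 190 258 299 315 318 319 320]
```

View pics/topz.png

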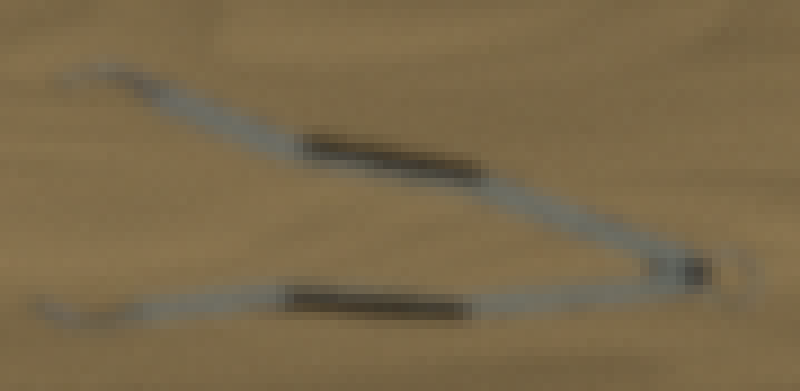

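View pics/topbunz.png

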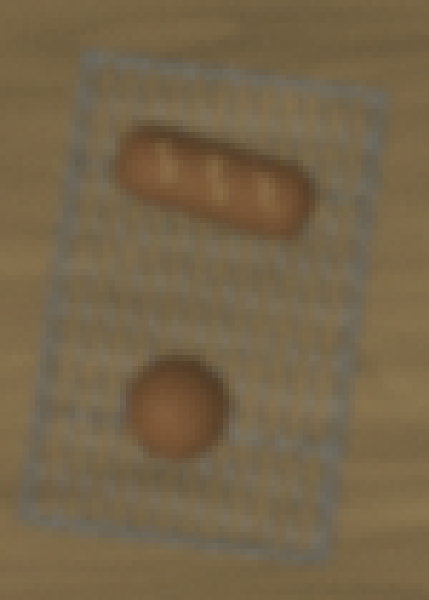

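Run:
```python
from h import *
np.set_printoptions(precision=1,suppress=True)
T=lambda p:np.array(p)/8.889+[350,220]-.44
b=lambda p,z:back("top",T(p),z)[0]
pts=dict(su=((392,158),25),sl=((376,303),25),pin=((695,271),28),hu=((105,78),28),hl=((88,318),28),tu=((55,80),28),tl=((35,303),28),
 su0=((300,145),25),su1=((487,176),25),sl0=((283,297),25),sl1=((468,312),25))
W={k:b(*v) for k,v in pts.items()}
for k,v in W.items(): print(k,v)
mid=(W['su']+W['sl'])/2; hd=(W['hu']+W['hl'])/2; tip=(W['tu']+W['tl'])/2
print('mid',mid,'head',hd)
for a,c in((W['pin'],mid),(W['pin'],hd),(W['pin'],tip),(mid,hd)):
    d=(c-a)[:2]; print(np.linalg.norm(d), np.degrees(np.arctan2(d[1],d[0])))
d=(W['su0']-W['su1']+W['sl0']-W['sl1'])[:2]; print('sleeve dir',np.degrees(np.arctan2(d[1],d[0])))
print('sep',np.linalg.norm((W['su']-W['sl'])[:2]),np.linalg.norm((W['hu']-W['hl'])[:2]))
sm=(back("side",[356.6,176.9],18)[0]+back("side",[369.9,181],18)[0])/2; print("side mid",sm)
r=lambda p,z:back("top",np.array(p)/5.714+[260,180]-.41,z)[0]
print("bun",r((178,407),42),"roll",r((215,182),42))
c=[r(p,25) for p in((85,55),(385,93),(325,560),(27,518))]
for k in c: print('rack',k)
for i,j in((0,1),(3,2),(3,0),(2,1)):
    d=(c[j]-c[i])[:2]; print(np.linalg.norm(d),np.degrees(np.arctan2(d[1],d[0])))
# bowl rim circle fit, top+side, by contour of mask convex hull ellipse
from scipy.optimize import least_squares
# rim top crop ellipse: left 36,right 230,top 98,bottom 293
P=[back("top",np.array(p)/2.8+[165,170]-.3,95)[0] for p in((36,196),(230,196),(133,98),(133,293))]
print(P,np.mean(P,0))
P=[back("side",np.array(p)/3.3+[160,140]-.3,95)[0] for p in((204,352),(491,352),(347,264))]
print(P,(P[0]+P[1])/2)
o=observe();R=o['tcp_rot'];print(o['time'],o['tool_pos'],np.degrees(np.arctan2(R[1,0],R[0,0])))
```

```text
su [ 491.1 -254.5   25. ]
sl [ 435.8 -246.5   25. ]
pin [ 446.5 -369.1   28. ]
hu [ 522.8 -144.2   28. ]
hl [ 431.3 -135.3   28. ]
tu [ 522.2 -125.    28. ]
tl [ 437.3 -115.2   28. ]
su0 [ 496.5 -219.1   25. ]
su1 [ 483.8 -290.9   25. ]
sl0 [ 438.5 -210.8   25. ]
sl1 [ 431.9 -281.8   25. ]
mid [ 463.4 -250.5   25. ] head [ 477.1 -139.7   28. ]
119.82507561642488 81.85834985484375
231.38441091272466 82.40169094027328
251.23595248677375 82.39068012127282
111.57050960632749 82.98523256446019
sleeve dir 82.33158277293148
sep 55.903959231242666 91.88532673238353
side mid [ 462.  -250.9   18. ]
bun [448.8  97.7  42. ] roll [581.3  74.2  42. ]
rack [660.3 150.6  25. ]
rack [635.7 -29.4  25. ]
rack [358.2  11.5  25. ]
rack [384.6 187.2  25. ]
181.6559667316662 -97.80252471956824
177.66002233175314 -98.55458562457136
278.17542237414796 -7.559368009858732
280.5190876256228 -8.380704120052606
[array([487.5, 466.4,  95. ]), array([485.5, 241.1,  95. ]), array([600.9, 354.2,  95. ]), array([374.9, 353.2,  95. ])] [487.2 353.7  95. ]
[array([575.3, 422.8,  95. ]), array([382.3, 307.9,  95. ]), array([549.9, 260.3,  95. ])] [478.8 365.3  95. ]
0.8 [ 267.1 -619.9  218.6] -66.69140314363537
```

The tongs' mid-line points 82.3° and the grip is at (463,-250.5), with the side camera agreeing to 2 mm. The rack's free direction is about 82°, the bun is at (448.6,97.8), and the small bowl is at (487,354) with a measured diameter of 226 mm. There is a single pair of tongs, checked in the crop. Now I'll turn, then approach above the grip.

```bash
python3 -m inch '[[[1,0,0,0,-0.041],[1,0,0,0,-0.041],[1,0,0,0,-0.041],[1,0,0,0,-0.041],[1,0,0,0,-0.041],[1,0,0,0,-0.041],[1,0,0,0,-0.041],[1,0,0,0,-0.041]]]'
cat >> h.py <<'E'
def go(target,yaw):
    o=observe();R=o['tcp_rot'];p=o['tool_pos'];cy=np.degrees(np.arctan2(R[1,0],R[0,0]))
    d=R.T@(np.array(target)-p)
    print('t',o['time'],'pos',p.round(1),'yaw',round(cy,2),'tilt',R[:,2].round(3),'gap',round(o['finger_gap'],1),'F',o['wrist_force'].round(1),'M',o['moment'].round(2))
    print('tool delta mm',d.round(1),'units',(d/250).round(3),'turn units',round(-(yaw-cy)/180,4))
E
python3 -c "from h import *;go([463,-250.5,100],-7.7)"
```

```text
time: 1.6
tool_pos: [267.1, -619.9, 218.7]
tcp_rot: [[0.995, -0.095, 0.0], [-0.095, -0.995, -0.0], [0.0, 0.0, -1.0]]
wrist_force: [-0.5, 0.1, 0.3]
finger_gap: 93.2
t 1.6 pos [ 267.1 -619.9  218.7] yaw -5.46 tilt [ 0. -0. -1.] gap 93.2 F [-0.5  0.1  0.3] M [-0.07 -0.15  0.04]
tool delta mm [ 159.9 -386.4  118.7] units [ 0.639 -1.546  0.475] turn units 0.0125
```

```bash
python3 -m inch '[[[1,0.064,-0.155,0.0475,0.0125],[1,0.064,-0.155,0.0475,0],[1,0.064,-0.155,0.0475,0],[1,0.064,-0.155,0.0475,0],[1,0.064,-0.155,0.0475,0],[1,0.064,-0.155,0.0475,0],[1,0.064,-0.155,0.0475,0],[1,0.064,-0.155,0.0475,0],[1,0.05,-0.13,0.03,0],[1,0,0,0,0]]]'
python3 -c "from h import *;go([463,-250.5,100],-7.7)"
```

```text
time: 2.6
tool_pos: [453.7, -286.2, 112.0]
tcp_rot: [[0.991, -0.13, 0.002], [-0.13, -0.991, -0.002], [0.002, 0.002, -1.0]]
wrist_force: [-0.6, -0.2, 0.8]
finger_gap: 92.9
t 2.6 pos [ 453.7 -286.2  112. ] yaw -7.48 tilt [ 0.002 -0.002 -1.   ] gap 92.9 F [-0.6 -0.2  0.8] M [-0.06 -0.04  0.02]
tool delta mm [  4.6 -36.7  12. ] units [ 0.018 -0.147  0.048] turn units 0.0012
```

```bash
python3 -m inch '[[[1,0.01,-0.1,0.04,0.001],[1,0.006,-0.047,0.04,0],[1,0,0,0.03,0],[1,0,0,0,0]]]'
python3 - <<'E'
from h import *
go([463,-250.5,5],-7.7)
for n,(x,y,w,h) in(("top",(340,200,110,80)),("side",(320,130,90,70))):
    f=grab_frame(n); s=780/w; s=min(s,590/h); cv2.imwrite(f"pics/{n}a.png",cv2.resize(f[y:y+h,x:x+w,::-1],None,fx=s,fy=s,interpolation=cv2.INTER_CUBIC))
E
```

```text
time: 3.0
tool_pos: [462.9, -250.1, 83.9]
tcp_rot: [[0.991, -0.131, 0.002], [-0.131, -0.991, -0.004], [0.003, 0.003, -1.0]]
wrist_force: [-0.1, -0.8, 1.0]
finger_gap: 93.1
t 3.0 pos [ 462.9 -250.1   83.9] yaw -7.55 tilt [ 0.002 -0.004 -1.   ] gap 93.1 F [-0.1 -0.8  1. ] M [ 0.02 -0.04  0.01]
tool delta mm [-0.1  0.1 78.9] units [-0.     0.     0.315] turn units 0.0008
```

View pics/sidea.png

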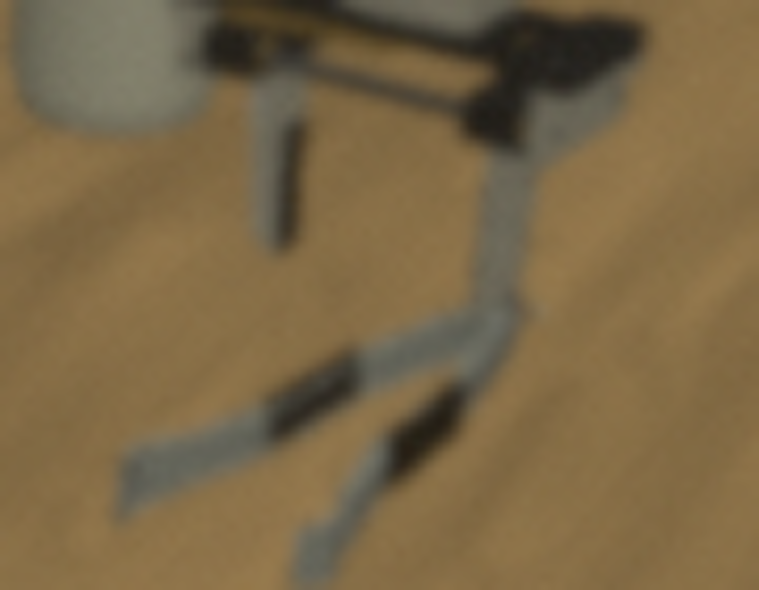

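View pics/topa.png

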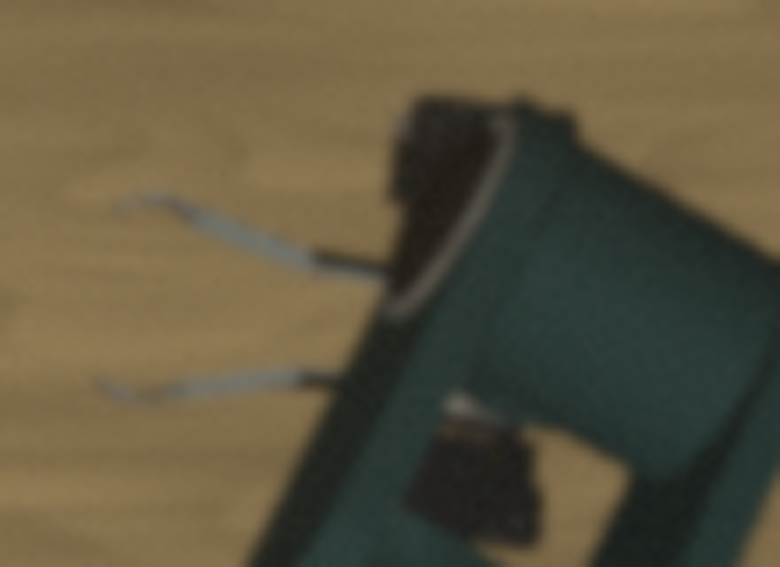

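The jaws line up with the sleeves: in the side crop the finger tips are at (275,245) and (495,310) and the sleeves at (315,395) and (425,435). Descending.

```bash
python3 -m inch '[[[1,0,0,0.08,0.001],[1,0,0,0.08,0],[1,0,0,0.06,0],[1,0,0,0.04,0],[1,0,0,0.02,0],[1,0,0,0,0]]]'
python3 - <<'E'
from h import *
go([463,-250.5,4],-7.7)
E
```

```text
time: 3.7
tool_pos: [464.0, -255.5, 15.2]
tcp_rot: [[0.99, -0.139, 0.007], [-0.139, -0.99, -0.007], [0.008, 0.006, -1.0]]
wrist_force: [0.0, 0.7, -0.4]
finger_gap: 92.9
t 3.7 pos [ 464.  -255.5   15.2] yaw -8.01 tilt [ 0.007 -0.007 -1.   ] gap 92.9 F [ 0.   0.7 -0.4] M [-0.06 -0.03  0.01]
tool delta mm [-1.8 -4.9 11.2] units [-0.007 -0.02   0.045] turn units -0.0017
```

```bash
python3 -m inch '[[[1,-0.007,-0.02,0.02,-0.001],[1,0,0,0.02,0],[1,0,0,0,0],[1,0,0,0,0]]]'
python3 - <<'E'
from h import *
go([463,-250.5,4],-7.7)
f=grab_frame("side");x,y,w,h=320,130,90,70; s=8; cv2.imwrite(f"pics/sideb.png",cv2.resize(f[y:y+h,x:x+w,::-1],None,fx=s,fy=s,interpolation=cv2.INTER_CUBIC))
E
```

```text
time: 4.1
tool_pos: [463.8, -250.3, 6.0]
tcp_rot: [[0.991, -0.136, 0.009], [-0.136, -0.991, -0.008], [0.01, 0.007, -1.0]]
wrist_force: [0.5, 0.9, 0.3]
finger_gap: 92.8
t 4.1 pos [ 463.8 -250.3    6. ] yaw -7.8 tilt [ 0.009 -0.008 -1.   ] gap 92.8 F [0.5 0.9 0.3] M [-0.04 -0.01  0.04]
tool delta mm [-0.8  0.3  2. ] units [-0.003  0.001  0.008] turn units -0.0005
```

View pics/sideb.png

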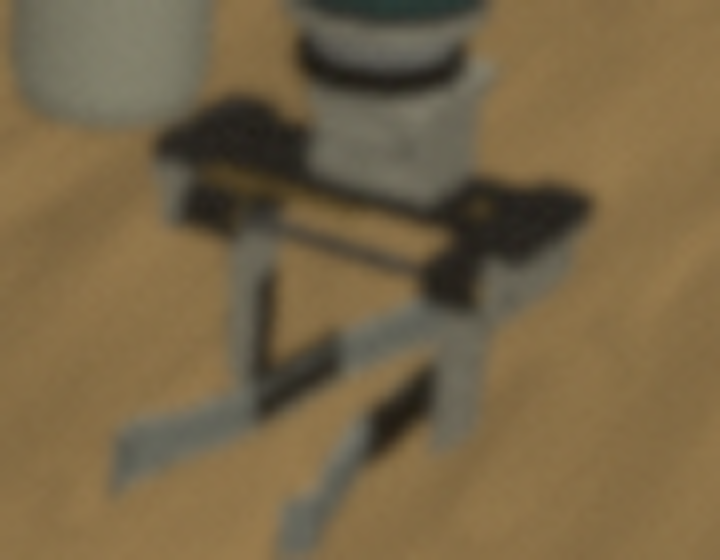

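The fingers straddle the sleeves. Now I'll close lightly to 54 mm.

```bash
python3 -m inch '[[[0.85,-0.003,0.001,0.01,0],[0.7,0,0,0,0],[0.62,0,0,0,0],[0.575,0,0,0,0],[0.575,0,0,0,0],[0.575,0,0,0,0],[0.575,0,0,0,0],[0.575,0,0,0,0]]]'
python3 - <<'E'
from h import *
go([463,-250.5,3.5],-7.7)
f=grab_frame("side");x,y,w,h=320,130,90,70; s=8; cv2.imwrite(f"pics/sidec.png",cv2.resize(f[y:y+h,x:x+w,::-1],None,fx=s,fy=s,interpolation=cv2.INTER_CUBIC))
E
```

```text
time: 4.95
tool_pos: [463.2, -250.7, 3.8]
tcp_rot: [[0.991, -0.136, 0.009], [-0.136, -0.991, -0.009], [0.01, 0.007, -1.0]]
wrist_force: [0.1, 0.1, -1.1]
finger_gap: 54.0
t 4.95 pos [ 463.2 -250.7    3.8] yaw -7.81 tilt [ 0.009 -0.009 -1.   ] gap 54.0 F [ 0.1  0.1 -1.1] M [ 0.01 -0.11 -0.04]
tool delta mm [-0.2 -0.2  0.3] units [-0.001 -0.001  0.001] turn units -0.0006
```

View pics/sidec.png

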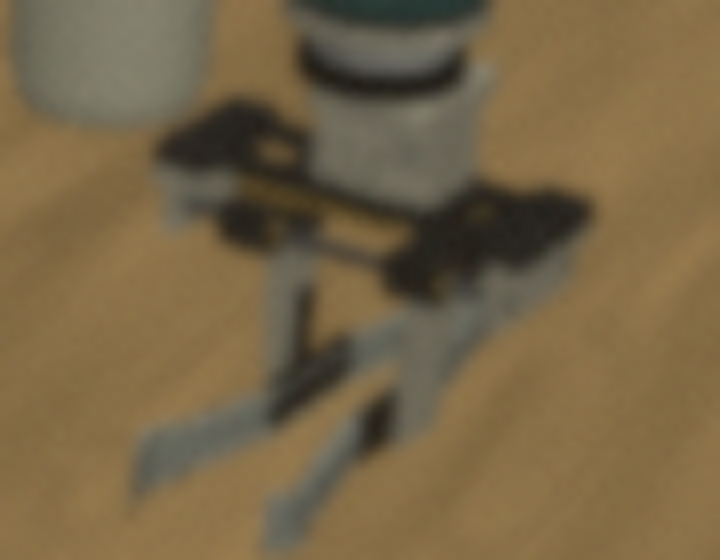

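```bash
python3 -m inch '[[[0.575,0,0,-0.02,0],[0.575,0,0,-0.05,0],[0.575,0,0,-0.07,0],[0.575,0,0,-0.08,0],[0.575,0,0,-0.08,0],[0.575,0,0,-0.05,0],[0.575,0,0,0,0],[0.575,0,0,0,0]]]'
python3 - <<'E'
from h import *
go([418,-128,90],-7.7)
f=grab_frame("side");x,y,w,h=310,110,90,70; s=8; cv2.imwrite(f"pics/sided.png",cv2.resize(f[y:y+h,x:x+w,::-1],None,fx=s,fy=s,interpolation=cv2.INTER_CUBIC))
E
```

```text
time: 5.8
tool_pos: [462.1, -249.8, 98.8]
tcp_rot: [[0.991, -0.136, 0.01], [-0.136, -0.991, -0.009], [0.011, 0.008, -1.0]]
wrist_force: [0.9, 0.2, -1.6]
finger_gap: 53.5
t 5.8 pos [ 462.1 -249.8   98.8] yaw -7.8 tilt [ 0.01  -0.009 -1.   ] gap 53.5 F [ 0.9  0.2 -1.6] M [-0.03 -0.   -0.  ]
tool delta mm [ -60.3 -114.8    7.3] units [-0.241 -0.459  0.029] turn units -0.0006
```

View pics/sided.png

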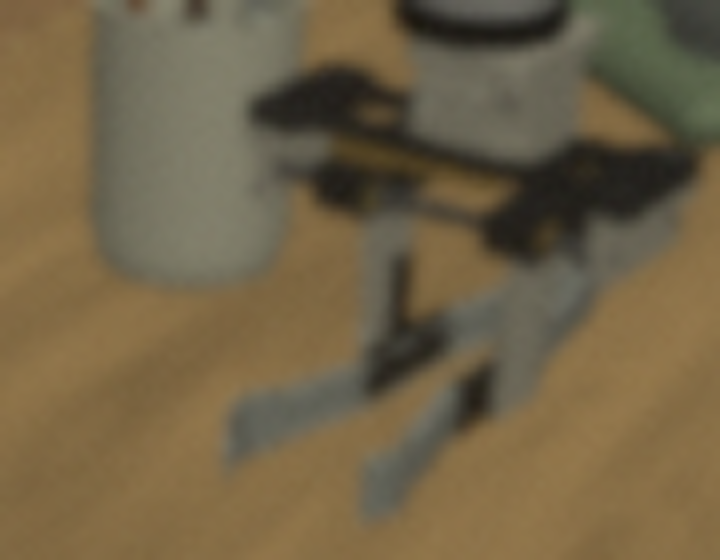

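The tongs are lifted and level, with the gap at 53.5 mm. Moving back from the bun and in line with it.

```bash
python3 -m inch '[[[0.575,-0.03,-0.057,0,0],[0.575,-0.03,-0.057,0,0],[0.575,-0.03,-0.057,0,0],[0.575,-0.03,-0.057,0,0],[0.575,-0.03,-0.057,0,0],[0.575,-0.03,-0.057,0.01,0],[0.575,-0.03,-0.057,0.01,0],[0.575,-0.03,-0.05,0.01,0],[0.575,0,0,0,0],[0.575,0,0,0,0]]]'
python3 - <<'E'
from h import *
np.set_printoptions(precision=1,suppress=True)
go([418,-128,90],-7.7)
for n,(x,y,w,h) in(("top",(250,190,150,100)),("side",(290,130,110,100))):
    f=grab_frame(n); s=min(780/w,590/h); cv2.imwrite(f"pics/{n}e.png",cv2.resize(f[y:y+h,x:x+w,::-1],None,fx=s,fy=s,interpolation=cv2.INTER_CUBIC))
p=observe()['tool_pos']; R=observe()['tcp_rot']; u=-R[:,1]
hp=p+np.array([0,0,12.7])+108*u
print(hp,proj("top",hp+[0,0,16])[0],proj("side",hp)[0], "bun",proj("top",[448.6,97.8,42]),proj("side",[448.6,97.8,48]))
E
```

```text
time: 6.85
tool_pos: [412.1, -117.9, 86.0]
tcp_rot: [[0.991, -0.134, 0.007], [-0.134, -0.991, -0.007], [0.008, 0.006, -1.0]]
wrist_force: [-0.2, 0.0, -1.2]
finger_gap: 53.8
t 6.85 pos [ 412.1 -117.9   86. ] yaw -7.68 tilt [ 0. -0. -1.] gap 53.8 F [-0.2  0.  -1.2] M [-0.  -0.1 -0. ]
tool delta mm [ 7.2  9.2 -3.9] units [ 0.  0. -0.] turn units 0.0001
[426.8 -11.3  98.1] [325.5 257.1] [345.6 189.3] bun [[290.7 250.9]] [[322.9 216.9]]
```

View pics/tope.png

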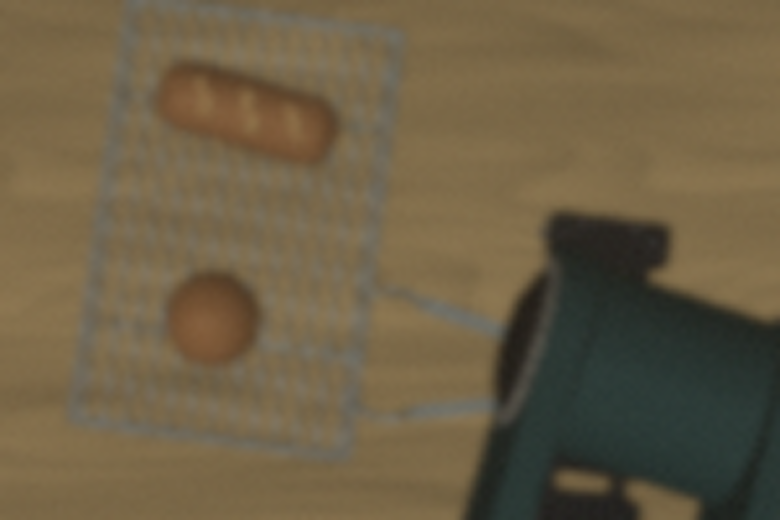

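View pics/sidee.png

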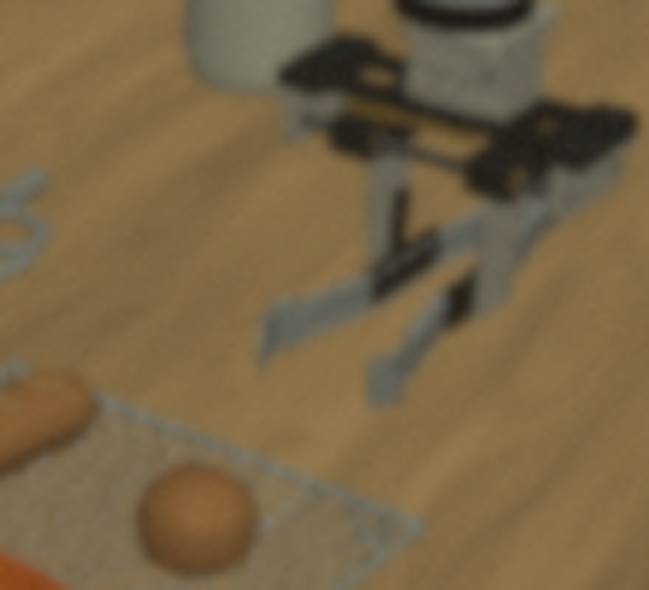

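Top crop: the heads are at (395,290) and (380,415), so their middle is at (388,352) against a predicted (392,349). The bun is at (212,318). They are consistent. Descending to the bun's widest height while behind the rack edge.

```bash
python3 -m inch '[[[0.575,0.015,0.03,0.04,0],[0.575,0.01,0.02,0.06,0],[0.575,0,0,0.06,0],[0.575,0,0,0.03,0],[0.575,0,0,0.01,0],[0.575,0,0,0,0]]]'
python3 - <<'E'
from h import *
np.set_printoptions(precision=1,suppress=True)
go([418,-128,35],-7.7)
go([434.1,-9.2,35],-7.7)
for n,(x,y,w,h) in(("top",(250,190,150,100)),("side",(290,130,110,100))):
    f=grab_frame(n); s=min(780/w,590/h); cv2.imwrite(f"pics/{n}f.png",cv2.resize(f[y:y+h,x:x+w,::-1],None,fx=s,fy=s,interpolation=cv2.INTER_CUBIC))
p=observe()['tool_pos']; R=observe()['tcp_rot']; u=-R[:,1]
hp=p+np.array([0,0,12.7])+108*u
for k in(80,128):
  for s in(-42,42):
    q=p+np.array([0,0,12.7])+k*u+s*R[:,0]
    print(k,s,((proj("top",q+[0,0,16])[0]-[250,190])*5.2),((proj("side",q)[0]-[290,130])*5.9))
E
```

```text
time: 7.55
tool_pos: [418.2, -136.4, 32.2]
tcp_rot: [[0.99, -0.138, 0.006], [-0.137, -0.99, -0.007], [0.007, 0.006, -1.0]]
wrist_force: [1.0, -0.3, -0.5]
finger_gap: 53.9
t 7.55 pos [ 418.2 -136.4   32.2] yaw -7.9 tilt [ 0. -0. -1.] gap 53.9 F [ 1.  -0.3 -0.5] M [-0.1 -0.1 -0. ]
tool delta mm [-1.3 -8.3 -2.9] units [-0. -0. -0.] turn units -0.0011
t 7.55 pos [ 418.2 -136.4   32.2] yaw -7.9 tilt [ 0. -0. -1.] gap 53.9 F [ 1.  -0.3 -0.5] M [-0.1 -0.1 -0. ]
tool delta mm [  -1.7 -128.2   -3.6] units [-0.  -0.5 -0. ] turn units -0.0011
80 -42 [448.2 409.8] [418.1 421.8]
80 42 [463.6 278.4] [289.9 374.4]
128 -42 [373.2 400.2] [371.3 457.9]
128 42 [389.  268.9] [241.7 408.2]
```

View pics/topf.png

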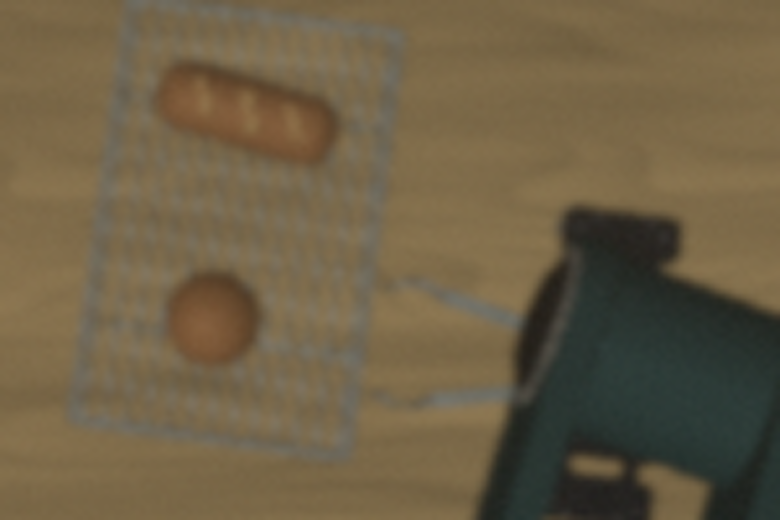

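View pics/sidef.png

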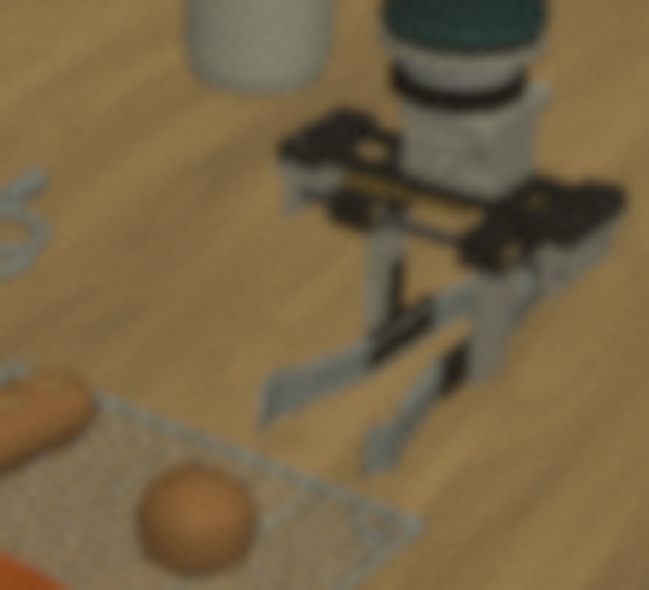

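The observed mid-line runs through the bun centre when I advance straight along the current heading. I'll raise 3 mm and advance most of the way.

```bash
python3 -m inch '[[[0.575,0,0,-0.012,0],[0.575,0,-0.03,0,0],[0.575,0,-0.05,0,0],[0.575,0,-0.05,0,0],[0.575,0,-0.05,0,0],[0.575,0,-0.05,0,0],[0.575,0,-0.05,0,0],[0.575,0,-0.03,0,0],[0.575,0,0,0,0]]]'
cat > v.py <<'E'
from h import *
import sys
np.set_printoptions(precision=1,suppress=True)
t=sys.argv[1]
for n,(x,y,w,h) in(("top",(230,200,150,100)),("side",(280,150,110,100))):
    f=grab_frame(n); s=min(780/w,590/h); cv2.imwrite(f"pics/{n}{t}.png",cv2.resize(f[y:y+h,x:x+w,::-1],None,fx=s,fy=s,interpolation=cv2.INTER_CUBIC))
p=observe()['tool_pos']; R=observe()['tcp_rot']; u=-R[:,1]
for k in(88,128):
  for s in(-42,42):
    q=p+np.array([0,0,12.7])+k*u+s*R[:,0]
    print(k,s,((proj("top",q+[0,0,16])[0]-[230,200])*5.2),((proj("side",q)[0]-[280,150])*5.9))
E
python3 v.py g; python3 -c "
from h import *
go([434.1,-9.2,35],-7.7)"
```

```text
time: 8.55
tool_pos: [430.9, -51.4, 38.7]
tcp_rot: [[0.991, -0.136, 0.012], [-0.136, -0.991, -0.008], [0.013, 0.006, -1.0]]
wrist_force: [-0.5, 0.4, -1.8]
finger_gap: 53.7
88 -42 [407.9 338.3] [384.1 365. ]
88 42 [423.9 206.5] [253.  312.7]
128 -42 [345.2 330.3] [341.6 397.7]
128 42 [361.5 198.6] [209.4 343.2]
t 8.65 pos [430.8 -52.3  38.7] yaw -7.83 tilt [ 0.012 -0.008 -1.   ] gap 53.7 F [ 0.  -0.2 -0.7] M [ 0.01 -0.08  0.03]
tool delta mm [ -2.7 -43.2   3.3] units [-0.011 -0.173  0.013] turn units -0.0007
```

View pics/topg.png

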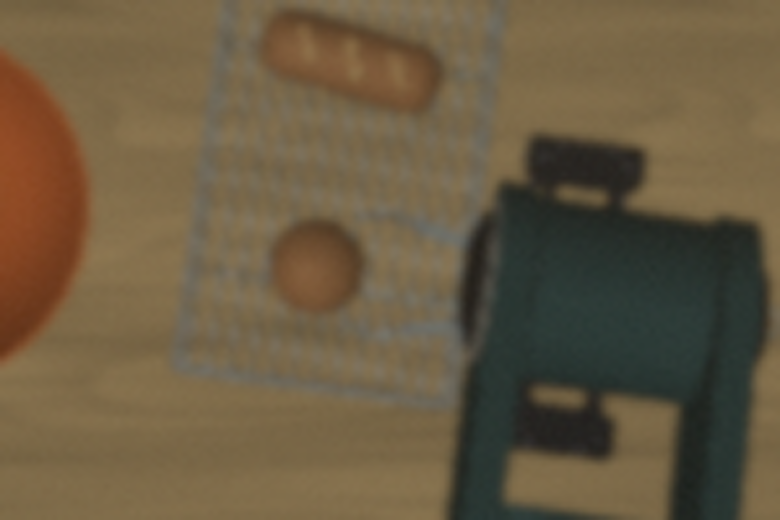

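View pics/sideg.png

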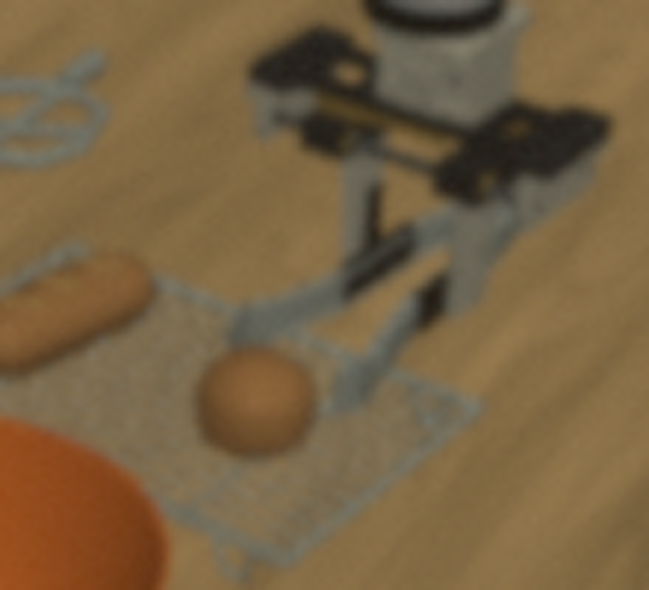

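Top view: the head tips are at about (358,217) and (350,328), with the bun (221–313 rows) centred between them. Continuing straight, 3 mm lower.

```bash
python3 -m inch '[[[0.575,0,0,0.01,0],[0.575,0,-0.03,0,0],[0.575,0,-0.04,0,0],[0.575,0,-0.04,0,0],[0.575,0,-0.04,0,0],[0.575,0,-0.02,0,0],[0.575,0,0,0,0],[0.575,0,0,0,0]]]'
python3 v.py h; python3 -c "
from h import *
go([434.1,-9.2,35],-7.7)"
```

```text
time: 9.45
tool_pos: [437.1, -7.0, 35.5]
tcp_rot: [[0.99, -0.137, 0.012], [-0.137, -0.991, -0.008], [0.013, 0.007, -1.0]]
wrist_force: [-0.4, 0.4, -2.2]
finger_gap: 54.0
88 -42 [336.3 328.9] [335.  406.9]
88 42 [352.8 197.4] [203. 352.]
128 -42 [273.8 320.8] [290.4 441.1]
128 42 [290.6 189.4] [157.3 383.9]
t 9.55 pos [437.   -7.2  35.5] yaw -7.91 tilt [ 0.012 -0.008 -1.   ] gap 53.6 F [ 0.1 -0.1 -2.7] M [-0.02 -0.09 -0.02]
tool delta mm [-2.7  2.4  0.5] units [-0.011  0.009  0.002] turn units -0.0012
```

View pics/toph.png

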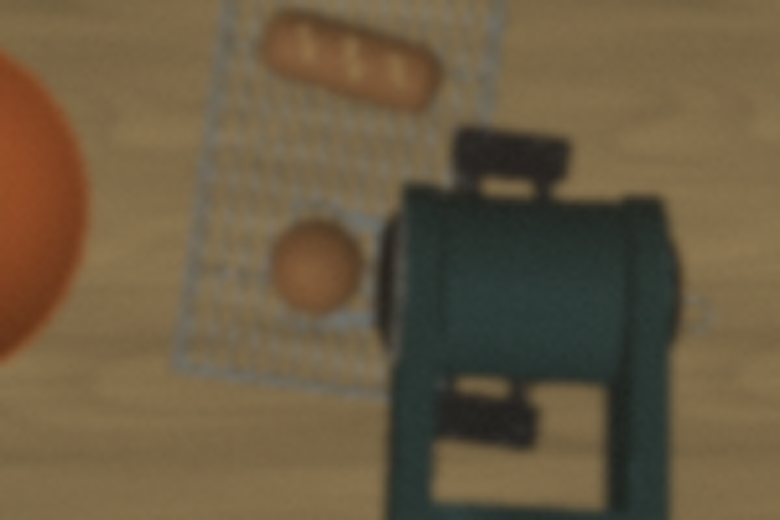

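View pics/sideh.png

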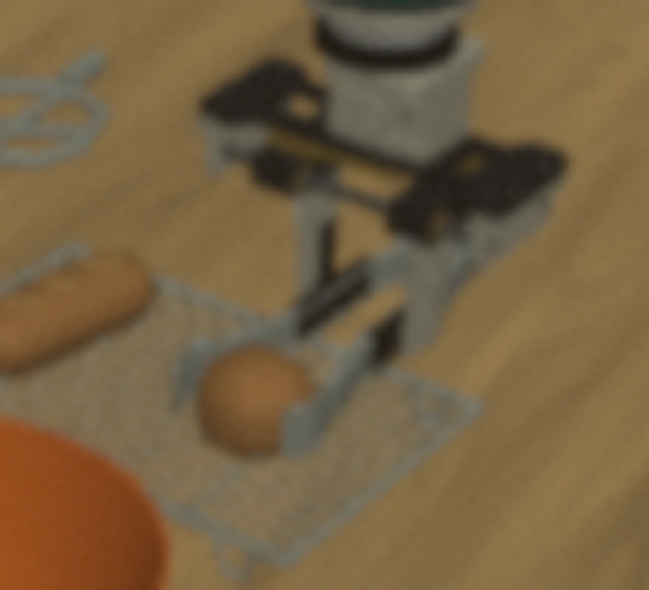

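The tongs straddle the bun. Closing step by step.

```bash
python3 -m inch '[[[0.55,0,0,0,0],[0.53,0,0,0,0],[0.51,0,0,0,0],[0.49,0,0,0,0],[0.47,0,0,0,0],[0.45,0,0,0,0],[0.45,0,0,0,0],[0.45,0,0,0,0]]]'
python3 v.py i; python3 -c "
from h import *
go([434.1,-9.2,35],-7.7)"
```

```text
time: 10.35
tool_pos: [437.0, -8.1, 35.6]
tcp_rot: [[0.99, -0.139, 0.012], [-0.139, -0.99, -0.008], [0.013, 0.007, -1.0]]
wrist_force: [0.8, -0.1, -1.5]
finger_gap: 47.5
88 -42 [337.6 328.8] [335.6 406. ]
88 42 [354.3 197.4] [203.7 351.1]
128 -42 [275.  320.6] [290.9 440.2]
128 42 [292.1 189.2] [158.  382.9]
t 10.45 pos [437.   -8.1  35.6] yaw -8.0 tilt [ 0.012 -0.008 -1.   ] gap 47.2 F [ 0.3  0.7 -0. ] M [ 0.06 -0.1  -0.03]
tool delta mm [-2.7  1.5  0.6] units [-0.011  0.006  0.002] turn units -0.0017
```

View pics/sidei.png

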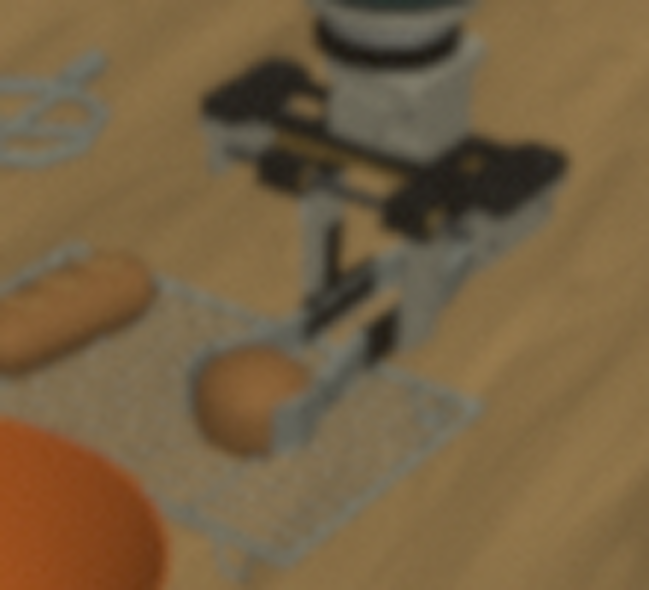

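View pics/topi.png

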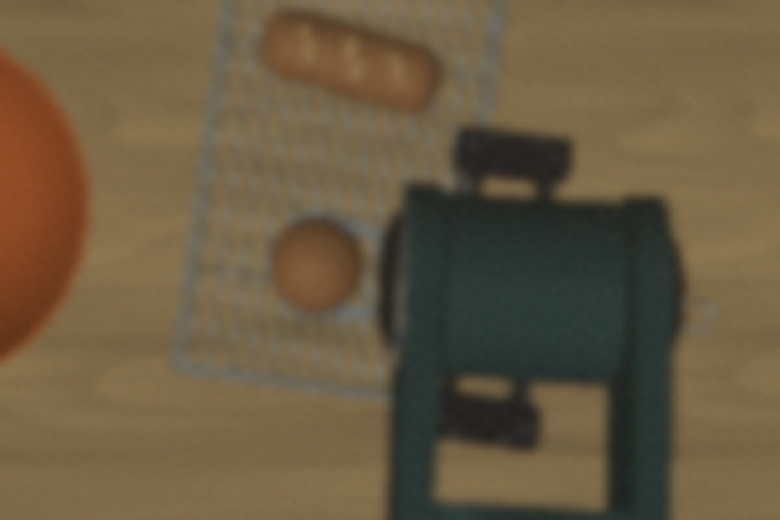

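The gap stopped at 47 mm, so the tongs are closed on the bun. Lifting gently.

```bash
python3 -m inch '[[[0.42,0,0,0,0],[0.42,0,0,-0.02,0],[0.42,0,0,-0.04,0],[0.42,0,0,-0.06,0],[0.42,0,0,-0.08,0],[0.42,0,0,-0.08,0],[0.42,0,0,-0.08,0],[0.42,0,0,-0.05,0],[0.42,0,0,0,0]]]'
python3 v.py j; python3 -c "
from h import *
go([487-108*.137,354-108*.99,170],-7.9)"
```

```text
time: 11.35
tool_pos: [435.4, -7.3, 146.4]
tcp_rot: [[0.99, -0.139, 0.013], [-0.139, -0.99, -0.009], [0.014, 0.007, -1.0]]
wrist_force: [-0.1, 0.2, -2.2]
finger_gap: 47.3
88 -42 [342.6 334.9] [349.2 221.7]
88 42 [360.6 193.6] [211.  171.1]
128 -42 [275.4 326.1] [302.7 253.5]
128 42 [293.7 184.8] [163.4 200.7]
t 11.45 pos [434.8  -7.2 144.3] yaw -8.0 tilt [ 0.011 -0.009 -1.   ] gap 47.4 F [ 0.2  0.2 -2.2] M [-0.08 -0.04 -0.04]
tool delta mm [   1.9 -256.9  -27.5] units [ 0.008 -1.027 -0.11 ] turn units -0.0006
```

View pics/sidej.png

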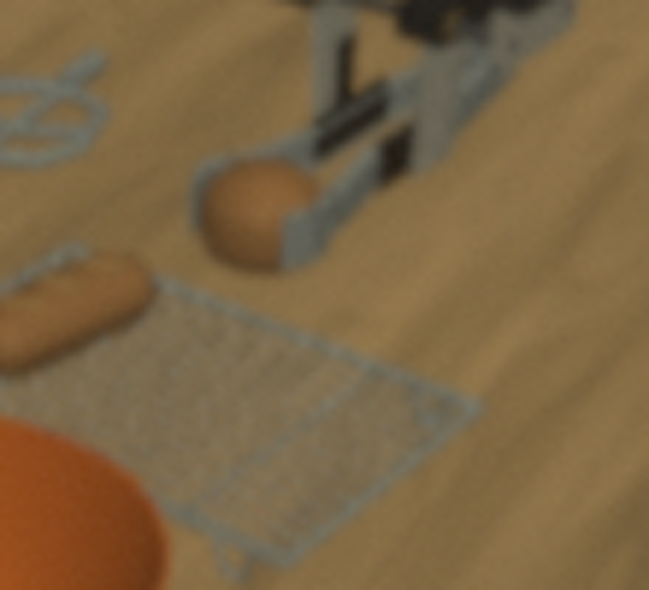

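View pics/topj.png

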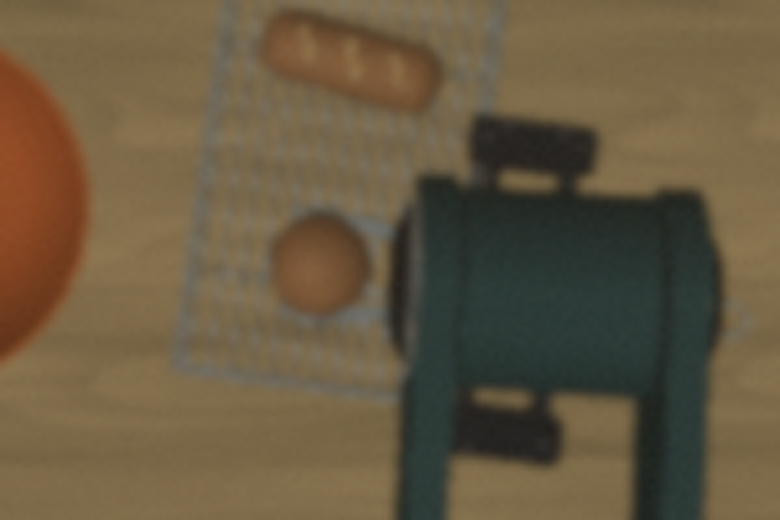

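The bun is held upright, clear of the rack. Raising a bit and carrying it toward the bowl.

```bash
python3 -m inch '[[[0.42,0,0,-0.05,0],[0.42,0,-0.03,-0.05,0],[0.42,0,-0.06,-0.02,0],[0.42,0,-0.09,0,0],[0.42,0,-0.1,0,0],[0.42,0,-0.1,0,0],[0.42,0,-0.1,0,0],[0.42,0,-0.1,0,0],[0.42,0,-0.09,0,0],[0.42,0,-0.07,0,0]]]'
python3 -c "
from h import *
go([487-108*.137,354-108*.99,170],-7.9)"
```

```text
time: 12.45
tool_pos: [460.3, 185.7, 177.7]
tcp_rot: [[0.99, -0.143, 0.008], [-0.143, -0.99, -0.008], [0.009, 0.007, -1.0]]
wrist_force: [0.8, -0.1, -2.3]
finger_gap: 46.6
t 12.45 pos [460.3 185.7 177.7] yaw -8.21 tilt [ 0.008 -0.008 -1.   ] gap 46.6 F [ 0.8 -0.1 -2.3] M [-0.08 -0.04 -0.  ]
tool delta mm [  3.  -62.5   7.3] units [ 0.012 -0.25   0.029] turn units -0.0017
```

```bash
python3 -m inch '[[[0.42,0.004,-0.06,0,0],[0.42,0.004,-0.06,0,0],[0.42,0.004,-0.05,0,0],[0.42,0,-0.04,0,0],[0.42,0,-0.02,0,0],[0.42,0,0,0,0],[0.42,0,0,0,0]]]'
python3 - <<'E'
from h import *
np.set_printoptions(precision=1,suppress=True)
go([487-108*.137,354-108*.99,170],-7.9)
for n,(x,y,w,h) in(("top",(160,180,150,110)),("side",(200,140,150,110))):
    f=grab_frame(n); cv2.imwrite(f"pics/{n}k.png",cv2.resize(f[y:y+h,x:x+w,::-1],None,fx=5.2,fy=5.2,interpolation=cv2.INTER_CUBIC))
    for d in look_for(n,"bun_center")[:2]: print(n,d['score'],np.array(d['box']),back(n,d['box'][:2],182)[0])
for n in("top","side"):
  for c in([487,354,95],[487,354,182]): print(n,(proj(n,c)[0]-([160,180] if n=="top" else [200,140]))*5.2)
E
```

```text
time: 13.15
tool_pos: [472.0, 248.2, 177.9]
tcp_rot: [[0.99, -0.141, 0.006], [-0.141, -0.99, -0.009], [0.007, 0.008, -1.0]]
wrist_force: [0.3, -0.3, -2.4]
finger_gap: 46.7
t 13.15 pos [472.  248.2 177.9] yaw -8.11 tilt [ 0. -0. -1.] gap 46.7 F [ 0.3 -0.3 -2.4] M [-0.1 -0.1  0. ]
tool delta mm [0.3 1.  7.9] units [0. 0. 0.] turn units -0.0012
side 0.67 [264.1 214.4  22.2  22.4] [486.7 350.9 182. ]
top [270.8 309.7]
top [249.9 304.2]
side [336.3 536.6]
side [329.2 389.7]
```

View pics/sidek.png

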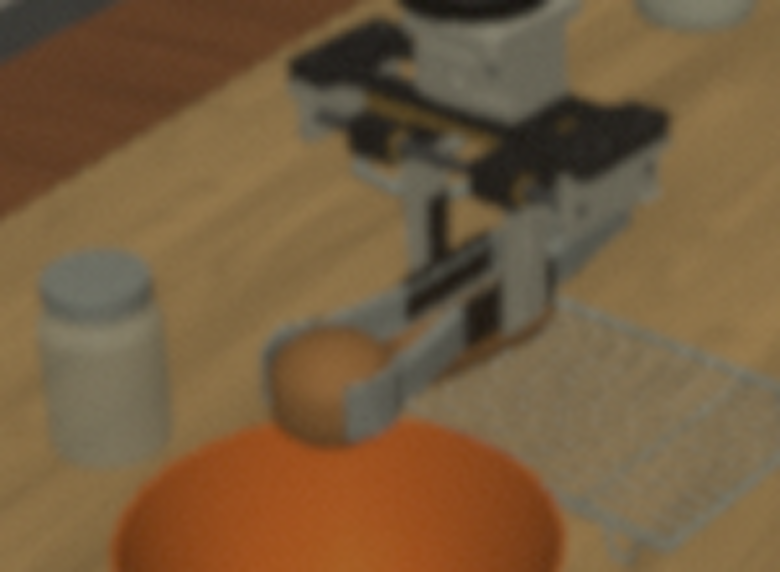

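View pics/topk.png

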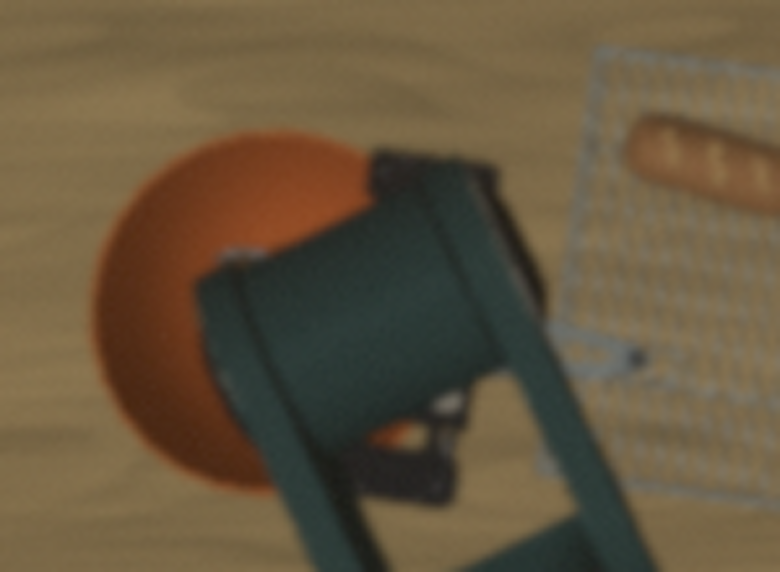

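The bun is upright over the middle of the bowl. The side view puts it at (487,351), against the bowl centre at (487,354), with its underside about 65 mm above the rim. One still check, then I'll hand in.

```bash
python3 -m inch '[[[0.42,0,0,0,0],[0.42,0,0,0,0],[0.42,0,0,0,0],[0.42,0,0,0,0],[0.42,0,0,0,0]]]'
python3 - <<'E'
from h import *
o=observe();print(o['qvel'].round(3),o['finger_gap'],o['tool_pos'])
f=grab_frame("side");
for z in(182,190):
  for d in look_for("side","bun_center")[:1]: print(d['score'],d['box'],back("side",d['box'][:2],z))
cv2.imwrite("pics/sidel.png",cv2.resize(f[140:290,170:370,::-1],None,fx=3.9,fy=3.9,interpolation=cv2.INTER_CUBIC))
E
```

```text
time: 13.85
tool_pos: [472.1, 247.3, 178.3]
tcp_rot: [[0.99, -0.142, 0.007], [-0.142, -0.99, -0.008], [0.008, 0.007, -1.0]]
wrist_force: [-0.4, -0.3, -2.5]
finger_gap: 46.4
[-0.     0.001  0.002  0.    -0.    -0.001] 46.42961116529807 [472.08643188 247.31603557 178.32816564]
0.67 [264.7, 212.6, 24.2, 23.5] [[490.21976431 343.03135735 182.        ]]
0.67 [264.7, 212.6, 24.2, 23.5] [[482.72963036 353.51069451 190.        ]]
```

View pics/sidel.png

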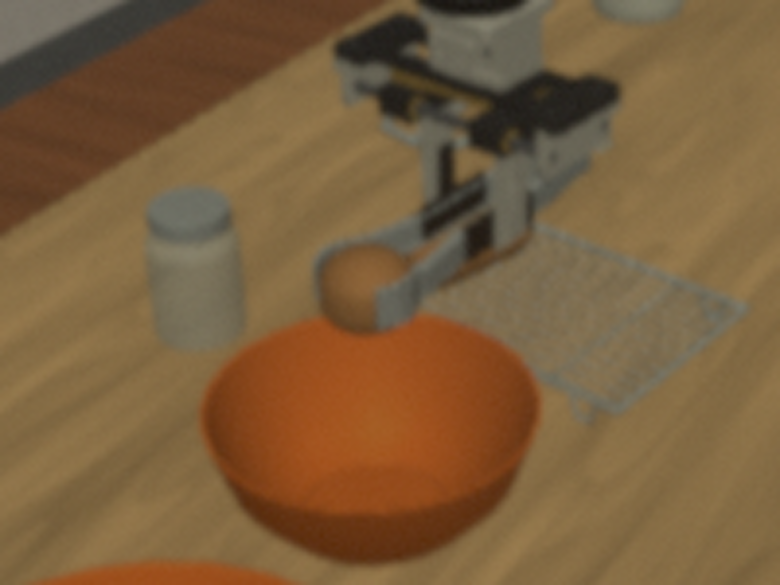

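The picture shows the bun at crop (365,285), held upright in the tongs above the bowl, whose mouth is centred near (370,415). The grip is stable, so I'm handing in.

```bash
python3 -c "from cell import *;print(close_job())"
```

```text
the job is handed in; nothing more can be done
None
```

The bun is held right way up in the tongs, over the middle of the smaller orange bowl, and I handed the job in at about 14 s. I gripped the tongs by their sleeves, slid the open heads past the bun along the rack's free direction, closed on it, lifted it and carried it over.

**Last checks**
- **Position:** the side camera puts the bun within about 5 mm of the bowl's centre. That takes its height from the arm pose (190 mm); assuming 182 mm instead, it comes out about 11 mm off. Its underside is about 65–70 mm above the rim.
- **Grip:** the finger gap held steady at about 46.5 mm, the arm was still, and the wrist force was only about 2.5 N.
- **Other objects:** no picture showed the bowl, roll, rack or jar moved. I did not look at the paddle again at the end.

**Checks that failed or disagreed**
- The network did not find the bun in the last top view, because the arm hid it, so the final position rests on the side camera and the arm pose.
- The tongs' mid-line seen in the pictures was 2–4 mm off the one worked out from the arm pose. I followed the pictures, and the bun was centred between the heads.

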